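# Bring the creamer jug to the front of the condiment carousel

## Robot

A 6-joint arm with a two-finger parallel gripper is mounted at the origin on the work surface. World frame = base frame: x ahead of the robot, y to its left, z up, the work surface at z = 0. Lengths are in m, angles in degrees, forces in N, time in s.
With the tool pointing down it reaches from about 0.35 to 0.875 m from the base axis. Payload 4.2 kg.
Tool frame: the origin (TCP) lies between the finger pads; the fingertips stand 17 mm ahead of it and the grasp point (between the pads) lies 2 mm behind it; z points along the fingers, y is the line along which they close (so a half turn about z gives the same grasp; the last joint's range is limited). The gripper opens to 87 mm and grips with 3 to 60 N. Pads are 19 mm wide; open, the fingers measure 117 mm over their backs; the gripper's body (75 mm by 190 mm) begins 51 mm behind the grasp point.
Start: joints at [86.035, 22.042, 0.453, 0, -68.411, -14.817], TCP at [0.201, 0.592, 0.24] pointing down, gripper open.
Joint ranges: [-179.83, 179.83], [-69.29, 118.12], [-61.27, 80.66], [-181.25, 117.63], [-171.15, -9.14], [-177.46, 177.46]. Speed limits (degrees/s): [159.86, 159.86, 180, 180, 180, 180].

## Interface

Orientations are given as a 3x3 rotation matrix whose columns are the frame's x, y, z axes.
In Python, from station import sense, capture, r, masks_of gives the robot as it stands.
- The arm moves only by the tool apply_moves, never from a script. Its argument "steps" is a list that holds one entry, the list of rows, each a list of 7 numbers: the opening, from 0 (shut) to 1 (fully open), then the shift along the tool's x, y, z in mm, then the turn, a rotation vector about the tool's x, y, z in rad. A call has 1 to 12 rows; each row shifts and turns the commanded pose from where the row before left it, along the tool's axes as they then stand; what a row does not reach is not made up. A row lasts 1/8 s, in which the tool goes at most 62.5 mm and 10.7 degrees, less where a joint would pass 70% of its speed; a pose out of reach is approached as far as the arm can. A call with a gripper value outside its range is refused whole. The fingers move at their own pace and stop on an object; the grip force is fixed at half the most. Time passes only in rows, so rows that do not move let the fingers close. It gives the time, the measured TCP pose, the force and the opening at its end, in the units of the state.
- sense(): the state, without advancing time (a new reading comes with each control period).
- capture(name): name is "scene" or "top" or "wrist"; returns a dict with "color" (400x640x3 uint8, red, green, blue), "vfov" (degrees; the focal length in pixels is half the picture's height over the tangent of half this angle, whatever the lens; pixels are square), "cx", "cy" (the principal point, pixels), "dist" ([k1, k2, p1, p2, k3] as OpenCV has them; the pictures are not rectified), "T" (4x4, takes a point from camera to world coordinates). Camera axes: x right, y down, z forward; pixel columns grow to the right and rows downward; lengths in m; the calibration is good to about 2 mm. A picture is of the moment at which its call begins. There is no depth.
- r.finish_job(): hands the job in, once; it reports no verdict.
Trained networks look in a picture, given as the dict that the camera call returned (one of the last four; its "shot" number tells which), for a name from the list of things; names that differ only in an ending like _2 or _b are one class to them, and where a whole thing is asked for, a point or a joint stands for the part that bears it (a point fixed in the world has none). Each returns a list of dicts, best first, with "confidence" (0 to 1); they miss things now and then, are a little off and sometimes report something else, mostly with a low value. They report only what shows in the picture. A call takes as long as a camera call.
- masks_of(picture, thing): "pixels" (400x640 bool, what is visible of it) and "box" ([left, top, width, height] in pixels, round what is visible of it).
The state is a dict: "time_s": time; "joints": joint angles; "joint_velocities": joint speeds; "effort": joint torques, N m; "tcp_pos": TCP position; "ee_rot": TCP orientation; "wrist_force": force on the tool from outside, world axes, zero at the start; "moment": the same for the moment, N m; "gripper_width": opening from 0.0 (shut) to 1.0 (fully open).
Only numpy, scipy, OpenCV 4.12 (cv2) and the standard library are available. Lean on these libraries where they do the work, as an engineer would, in place of code of your own. Each camera call takes 0.05 s, during which the arm holds its last target. There are 200 camera calls.

## Task

Push the condiment carousel round by the pegs on its rim until the creamer jug, the one item on it with a handle, stands at the front: centred in line with the flat steel tongue that sticks out from under the disc. Push gently with the fingertips or the outside of the fingers only; do not touch, lift or tip the things standing on the carousel, and leave everything else on the counter where it is. Finish with the carousel at rest and the hand clear.

Things in the scene. Friction and masses are not known exactly. Their poses are not given: they have to be found in the camera images.
- foot: fixed steel foot of the carousel: round plate 230 mm across, 14 mm high, with a flat tongue 44 mm wide, 10 mm high, round-ended, reaching 222 mm from the axis (its last 67 mm show beyond the disc). Origin: on the carousel's axis, on the counter. x axis: along the tongue (the front), z up. The tongue points away from the robot, up to 40 degrees to either side.
- turntable: wooden disc, 310 mm across, 12 mm thick, top 30 mm above the counter, with a low hub cap. Turns endlessly either way about its vertical axis; stiff (about 2 N at the pegs), it stops within a few degrees where left. Origin: on the axis at its underside, 18 mm above the counter; z up; the frame turns with it. Four steel rings hold the items.
- peg (a point): top centre of one of eight like upright steel pegs on the disc's rim, 12 mm across, rising 45 mm above the disc's top (to 75 mm above the counter). Their centres lie 145 mm from the axis, at 22.5 (this one), 67.5, 112.5 ... degrees (every 45) counter-clockwise from the disc's x axis; they turn with it.
- jug: the creamer jug: steel, open, 62 mm across, 68 mm high, a small spout, and a thin loop handle at its side that reaches 53 mm from the jug's centre. Origin: centre of its underside; z up; the handle is at its +y. Stands loose in one of four steel rings (68 mm inside, 10 mm high, centred 72 mm from the axis, 90 degrees apart); which one varies.
- sugar: sugar pourer: glass with a steel cone top, 60 mm across, 76 mm high. Origin: centre of its underside; z up. Stands loose in one of four steel rings (68 mm inside, 10 mm high, centred 72 mm from the axis, 90 degrees apart); which one varies.
- salt: salt shaker: tapered glass with a steel cap, 54 mm across at the foot, 71 mm high. Origin: centre of its underside; z up. Stands loose in one of four steel rings (68 mm inside, 10 mm high, centred 72 mm from the axis, 90 degrees apart); which one varies.
- pepper: pepper mill: turned dark wood with a ball top, 54 mm across at the foot, 76 mm high. Origin: centre of its underside; z up. Stands loose in one of four steel rings (68 mm inside, 10 mm high, centred 72 mm from the axis, 90 degrees apart); which one varies.
- ketchup: red squeeze bottle standing on the counter to the left of the carousel, 60 mm across, 170 mm high. Origin: centre of its underside.
- mustard: yellow squeeze bottle standing on the counter to the right of the carousel, 60 mm across, 170 mm high. Origin: centre of its underside.
- can: drink can standing on the counter to the left of the carousel, 66 mm across, 120 mm high. Origin: centre of its underside.
- tumbler: clear plastic tumbler standing on the counter to the right of the carousel, 76 mm across, 130 mm high. Origin: centre of its underside.

How it is judged (in metres and radians):
At the end, for the whole second after the job is handed in: The jug's centre is on the tongue's side of the axis, at least 55 mm from it along the tongue's direction and within 12 mm of the tongue's centre line (about 9 degrees either way); jug, sugar, salt and pepper stand upright in their rings; the carousel is at rest (x of jug in the frame of foot above 0.055 m and y of jug in the frame of foot between -0.012 and 0.012 m and angular speed of turntable below 0.05 rad/s and linear speed of jug below 0.02 m/s and horizontal distance between jug and turntable between 0.062 and 0.082 m and z of each of jug, sugar, salt, pepper in the frame of turntable below 0.018 m and angle between each of jug, sugar, salt, pepper's own z axis and vertical below 0.12 rad and horizontal distance between sugar and turntable between 0.062 and 0.082 m and horizontal distance between salt and turntable between 0.062 and 0.082 m and horizontal distance between pepper and turntable between 0.062 and 0.082 m); the robot touches nothing.
It fails at once if the robot touches a thing standing on the carousel (over 1 N) (contact force between any of the fingers, the arm and jug above 1 N or contact force between any of the fingers, the arm and sugar above 1 N or contact force between any of the fingers, the arm and salt above 1 N or contact force between any of the fingers, the arm and pepper above 1 N).
It fails at once if a thing on the carousel is lifted by 10 mm or tipped (z of any of jug, sugar, salt, pepper in the frame of turntable above 0.022 m or angle between any of jug, sugar, salt, pepper's own z axis and vertical above 0.3 rad).
It fails at once if a bottle, the can or the tumbler on the counter is moved by over 15 mm (distance of any of ketchup, mustard, can, tumbler from where it was at the start of the episode above 0.015 m).
It fails at once if the carousel is flung round (over 3 rad/s) (angular speed of turntable above 3 rad/s).
It also fails if it takes over 64 s, if anything falls off the work surface, if the arm or the gripper's body presses on something with over 40 N, if the wrist force passes 120 N, or if a joint passes its speed limit or range.

## Working session

There is one attempt and no reset: what is moved stays moved. The work goes in short steps, Python scripts to look and compute and a tool call to move; the robot and the scene stay as the last step left them, time stands still between calls to the robot, and variables do not carry over. Pictures are saved under pics/ and viewed, on a budget of 10 in all, crops included, one or two more only if the job needs it, and the job is handed in when it is done.

Besides the shell and the picture viewer there is one more tool, called after "Request:" as a command line: name --argument value ..., lists and objects as JSON in quotes. apply_moves: Moves the arm, as the interface text tells. Its arguments: {"type":"object","properties":{"steps":{"type":"array","items":{"type":"array","items":{"type":"array","items":{"type":"number"}}}}},"required":["steps"]}

```bash
mkdir -p pics; ls; cat > h.py <<'E'
import numpy as np, cv2
from station import sense, capture, r, masks_of
def K(p):
    f=200/np.tan(np.radians(p["vfov"])/2); return np.array([[f,0,p["cx"]],[0,f,p["cy"]],[0,0,1.]])
def ray(p,uv,z):
    "pixels -> world points on plane z"
    q=cv2.undistortPoints(np.array(uv,float).reshape(-1,1,2),K(p),np.array(p["dist"],float)).reshape(-1,2)
    T=np.array(p["T"]); d=np.c_[q,np.ones(len(q))]@T[:3,:3].T; o=T[:3,3]
    return o+d*((z-o[2])/d[:,2])[:,None]
def proj(p,X):
    T=np.linalg.inv(np.array(p["T"])); 
    return cv2.projectPoints(np.array(X,float).reshape(-1,1,3),cv2.Rodrigues(T[:3,:3])[0],T[:3,3],K(p),np.array(p["dist"],float))[0].reshape(-1,2)
E
python3 - <<'E'
from h import *
s=sense();print(s["tcp_pos"],s["ee_rot"],s["time_s"])
for n in ["scene","top"]:
    p=capture(n); cv2.imwrite(f"pics/{n}0.png",p["color"][:,:,::-1]); print(n,p["T"])
    for t in ["foot","turntable","peg","jug","sugar","salt","pepper","ketchup","mustard","can","tumbler"]:
        for m in masks_of(p,t)[:2]:
            v,u=np.nonzero(m["pixels"]); print(t,round(m["confidence"],2),m["box"],round(u.mean()),round(v.mean()),len(u))
E
```

```text
pics
[0.20102319 0.59119946 0.23847142] [[ 9.46685248e-01 -3.22159383e-01 -6.10538816e-04]
 [-3.22159948e-01 -9.46682955e-01 -2.08567213e-03]
 [ 9.39321565e-05  2.17116620e-03 -9.99997639e-01]] 0.0
scene [[-0.17440123  0.8325409  -0.5257945   1.2593921 ]
 [ 0.98462055  0.1530462  -0.0842569   0.08290911]
 [ 0.01032353 -0.53240258 -0.84642833  1.10981843]
 [ 0.          0.          0.          1.        ]]
foot 0.75 [307.2, 230.8, 23.7, 24.6] 319 244 349
turntable 0.8 [297.9, 149.0, 98.0, 86.7] 344 198 5006
peg 0.83 [296.0, 146.7, 99.2, 94.5] 344 197 5177
jug 0.98 [340.0, 193.3, 21.4, 27.9] 349 206 487
jug 0.7 [197.1, 151.2, 26.6, 44.7] 209 174 745
sugar 0.75 [331.9, 155.2, 19.9, 21.0] 341 167 386
salt 0.77 [314.4, 174.8, 17.3, 26.4] 322 190 387
pepper 0.73 [357.5, 174.5, 19.9, 24.1] 368 186 270
ketchup 0.92 [431.3, 184.6, 30.3, 35.1] 447 203 786
mustard 0.93 [198.3, 152.0, 25.0, 43.2] 209 174 773
can 0.82 [440.7, 157.0, 32.3, 30.8] 456 172 669
can 0.24 [298.9, 149.5, 98.4, 89.0] 344 198 4983
tumbler 0.59 [198.5, 112.5, 30.3, 36.6] 213 130 844
top [[-0.02124066 -0.99470427  0.10055969
[... 184 characters left out ...]
, 135.8, 17.6, 23.8] 307 149 325
turntable 0.71 [237.2, 155.3, 110.2, 109.3] 291 210 7758
turntable 0.26 [286.5, 220.6, 20.0, 21.1] 298 232 368
peg 0.97 [233.7, 153.7, 114.7, 108.5] 291 210 7561
jug 0.55 [268.9, 166.8, 23.5, 33.0] 282 184 492
sugar 0.95 [289.7, 223.9, 18.9, 20.8] 298 232 372
salt 0.61 [306.0, 187.5, 18.9, 24.5] 315 201 305
pepper 0.75 [256.5, 207.2, 20.7, 19.2] 267 217 281
ketchup 0.63 [162.5, 193.2, 36.2, 22.1] 179 206 586
mustard 0.95 [422.1, 177.1, 36.6, 30.7] 440 191 649
mustard 0.23 [257.1, 205.6, 20.0, 22.2] 267 217 278
can 0.57 [151.7, 237.8, 36.0, 21.2] 171 247 758
tumbler 0.81 [433.7, 236.3, 43.0, 27.9] 458 251 952
tumbler 0.54 [150.6, 236.9, 35.4, 24.3] 170 247 754
```

View pics/top0.png

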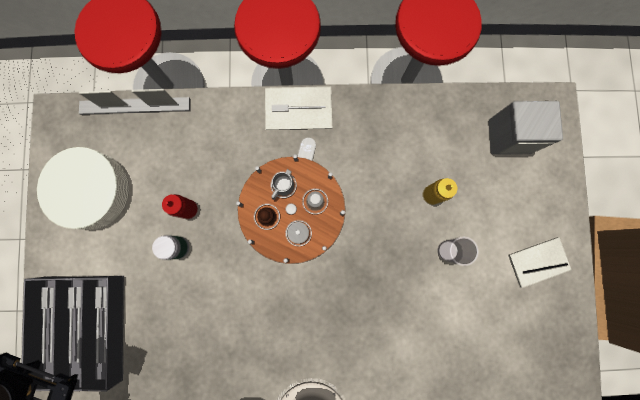

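View pics/scene0.png

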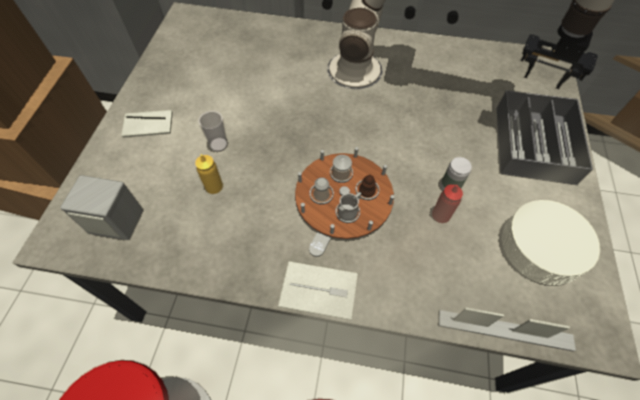

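The top view shows the carousel centre near (291,209), the tongue at (307,149) and the jug at (283,184), so it needs a moderate clockwise turn. Next I'll measure this precisely.

```bash
cat >> h.py <<'E'
from scipy.optimize import least_squares
def best(p,t):
    m=masks_of(p,t); return m[0]["pixels"].astype(np.uint8) if m else None
def centroid(p,m,z):
    v,u=np.nonzero(m); return ray(p,[[u.mean(),v.mean()]],z)[0,:2]
def axis(p):
    c=max(cv2.findContours(best(p,"turntable"),cv2.RETR_EXTERNAL,cv2.CHAIN_APPROX_NONE)[0],key=len).reshape(-1,2)
    X=ray(p,c,.03)[:,:2]
    f=least_squares(lambda q:np.hypot(*(X-q[:2]).T)-.1545,X.mean(0),loss="soft_l1",f_scale=.002)
    return f.x, np.abs(f.fun).mean()
def hull_iou(p,m,gen,x0):
    "fit x,y so that projected convex solid overlaps mask centroid"
    v,u=np.nonzero(m); c=np.array([u.mean(),v.mean()])
    def g(q):
        im=np.zeros((400,640),np.uint8); cv2.fillConvexPoly(im,cv2.convexHull(np.round(proj(p,gen(q))*16).astype(np.int32)),1,shift=4)
        M=cv2.moments(im,True); return np.array([M["m10"]/M["m00"],M["m01"]/M["m00"]])-c
    return least_squares(g,x0,diff_step=.01).x
a=np.linspace(0,2*np.pi,40)
def cyl(rad,h): return lambda q: np.r_[np.c_[q[0]+rad*np.cos(a),q[1]+rad*np.sin(a),0*a+.03],np.c_[q[0]+rad*np.cos(a),q[1]+rad*np.sin(a),0*a+.03+h]]
E
python3 - <<'E'
from h import *
for n in ["top","scene"]:
    p=capture(n); c,e=axis(p); print(n,"axis",c,e)
    ft=best(p,"foot"); t=centroid(p,ft,.01)-c; print("tongue ang",np.degrees(np.arctan2(t[1],t[0])),np.hypot(*t))
    for k,d,h in [("jug",.031,.068),("sugar",.03,.076),("salt",.025,.071),("pepper",.024,.076)]:
        m=best(p,k)
        if m is None: continue
        j=hull_iou(p,m,cyl(d,h),c)-c; print(k,np.degrees(np.arctan2(j[1],j[0])),np.hypot(*j))
    for t,h in [("ketchup",.17),("mustard",.17),("can",.12),("tumbler",.13)]:
        m=best(p,t); print(t, m is not None and hull_iou(p,m,lambda q:cyl(.03,h)(q)-[0,0,.03],c))
    if n=="top": s=slice(140,280),slice(220,360)
    else: s=slice(135,265),slice(285,405)
    im=p["color"].copy()
    cv2.imwrite(f"pics/{n}_crop.png",cv2.resize(im[s][:,:,::-1],None,fx=4.2,fy=4.2,interpolation=cv2.INTER_CUBIC))
E
```

```text
top axis [0.59133493 0.04331424] 0.0014176806747448578
tongue ang -15.097041498513379 0.18770015354997502
jug 16.486673001220186 0.07035245476553925
sugar -163.068875640527 0.07285645740673037
salt -76.84105474076706 0.0711544155604576
pepper 109.61800101212108 0.069001452712569
ketchup [0.59702518 0.34107649]
mustard [ 0.62498947 -0.36414572]
can [0.48952056 0.37676888]
tumbler [ 0.46267163 -0.41502453]
scene axis [0.59429376 0.04527485] 0.0031974131803213395
tongue ang -14.781894584240769 0.18214005015922463
jug 17.82860507133699 0.07039047723920877
sugar -164.38025687644378 0.06766957852888877
salt -69.79352888733398 0.0722694877007499
ketchup [0.61478062 0.34497245]
mustard [ 0.64213389 -0.36148004]
can [0.48101545 0.37689898]
tumbler [ 0.45783584 -0.41122651]
```

View pics/top_crop.png

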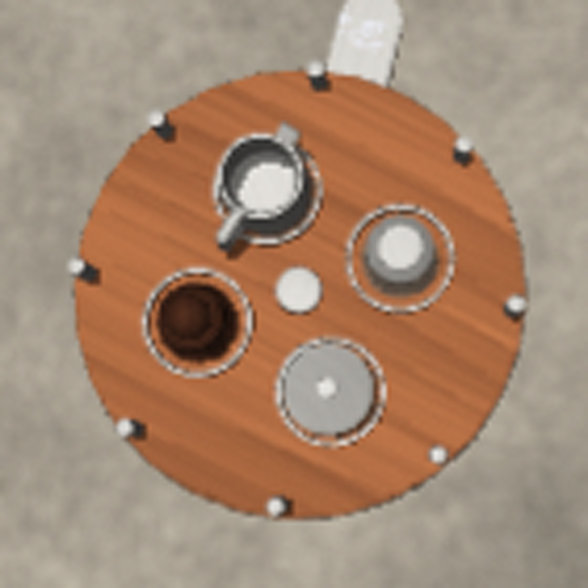

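```bash
python3 - <<'E'
from h import *
p=capture("top"); c,_=axis(p)
q=np.array([(317,68),(158,120),(77,267),(124,427),(275,506),(437,454),(517,304),(462,146)])/4.2+[220,140]-.4
X=ray(p,q,.075)[:,:2]; print(X.mean(0),c)
f=least_squares(lambda s:(X-s[:2]-.145*np.c_[np.cos(s[2]+np.arange(8)*np.pi/4),np.sin(s[2]+np.arange(8)*np.pi/4)]).ravel(),[*c,0.])
print(f.x[:2],np.degrees(f.x[2]),np.abs(f.fun).max()); c=f.x[:2]
t=centroid(p,best(p,"foot"),.01)-c; print("tongue",np.degrees(np.arctan2(t[1],t[0])))
E
```

```text
[0.59134463 0.04349879] [0.59123034 0.04353385]
[0.59134463 0.04349879] -6.195049963827366 0.001831628100591759
tongue -15.154930719181387
```

Request:
apply_moves --steps '[[[0,34.8,38.2,0,0,0,0],[0,34.8,38.2,0,0,0,0],[0,34.8,38.2,0,0,0,0],[0,34.8,38.2,0,0,0,0],[0,34.8,38.2,0,0,0,0],[0,34.8,38.2,0,0,0,0],[0,34.8,38.2,0,0,0,0],[0,34.8,38.2,0,0,0,0],[0,34.8,38.2,0,0,0,0],[0,34.8,38.2,0,0,0,0],[0,34.8,38.2,0,0,0,0],[0,34.8,38.2,0,0,0,0]]]'

```text
time_s: 3.95
tcp_pos: [0.4495, 0.0217, 0.24]
ee_rot: [[0.947, -0.322, 0.001], [-0.322, -0.947, 0.0], [0.001, -0.001, -1.0]]
wrist_force: [1.5, 1.6, -1.0]
gripper_width: 0.004
```

Request:
apply_moves --steps '[[[0,0,0,0,0,0,-0.117],[0,0,0,0,0,0,-0.117],[0,0,0,0,0,0,-0.117],[0,0,0,0,0,0,-0.117],[0,0,0,0,0,0,0],[0,0,0,0,0,0,0]]]'

```text
time_s: 4.7
tcp_pos: [0.449, 0.0233, 0.2397]
ee_rot: [[0.99, 0.138, 0.0], [0.138, -0.99, 0.0], [0.0, -0.0, -1.0]]
wrist_force: [-0.7, 0.2, 0.2]
gripper_width: 0.009
```

Request:
apply_moves --steps '[[[0,0,0,30,0,0,0],[0,0,0,30,0,0,0],[0,0,0,30,0,0,0],[0,0,0,30,0,0,0],[0,0,0,15,0,0,0],[0,0,0,0,0,0,0]]]'

```text
time_s: 5.45
tcp_pos: [0.4483, 0.023, 0.1036]
ee_rot: [[0.99, 0.139, -0.003], [0.139, -0.99, -0.001], [-0.003, 0.001, -1.0]]
wrist_force: [-0.2, -0.6, 0.8]
gripper_width: 0.003
```

```bash
python3 - <<'E'
from h import *
ims=[]
for n in ["scene","wrist"]:
    p=capture(n); im=p["color"]
    if n=="scene": im=cv2.resize(im[130:255,270:470],(640,400),interpolation=cv2.INTER_CUBIC)
    ims.append(im)
cv2.imwrite("pics/near1.png",cv2.resize(np.vstack(ims),(480,600))[:,:,::-1])
E
```

```text
(no output)
```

View pics/near1.png

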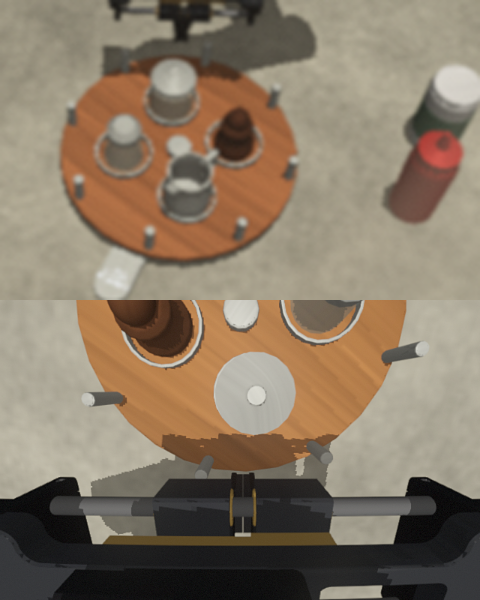

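Request:
apply_moves --steps '[[[0,0,0,18,0,0,0],[0,0,0,18,0,0,0],[0,0,0,0,0,0,0]]]'

```text
time_s: 5.92
tcp_pos: [0.4488, 0.0232, 0.0686]
ee_rot: [[0.99, 0.14, -0.001], [0.14, -0.99, -0.0], [-0.001, 0.0, -1.0]]
wrist_force: [-0.5, -0.1, 0.5]
gripper_width: 0.001
```

Request:
apply_moves --steps '[[[0,0.14,-6.33,0,0,0,0.0436],[0,0.14,-6.33,0,0,0,0.0436],[0,0.14,-6.33,0,0,0,0.0436],[0,0.14,-6.33,0,0,0,0.0436],[0,0.14,-6.33,0,0,0,0.0436],[0,0.14,-6.33,0,0,0,0.0436],[0,0.14,-6.33,0,0,0,0.0436],[0,0.14,-6.33,0,0,0,0.0436],[0,0.14,-6.33,0,0,0,0.0436],[0,0.14,-6.33,0,0,0,0.0436],[0,0,0,0,0,0,0],[0,0,0,0,0,0,0]]]'

```text
time_s: 7.42
tcp_pos: [0.4543, 0.0861, 0.0693]
ee_rot: [[0.957, -0.291, 0.001], [-0.291, -0.957, 0.001], [0.001, -0.001, -1.0]]
wrist_force: [0.2, 0.0, -0.2]
gripper_width: 0.003
```

```bash
cat > chk.py <<'E'
from h import *
import sys
C=np.array([.5913,.0435])
for n in ["top","scene"]:
    p=capture(n); c=C if n=="top" else np.array([.5943,.0453])
    t=centroid(p,best(p,"foot"),.01)-c; print(n,"tongue",np.degrees(np.arctan2(t[1],t[0])))
    for k,d,h in [("jug",.031,.068),("sugar",.03,.076),("salt",.025,.071),("pepper",.024,.076)]:
        m=best(p,k)
        if m is None or m.sum()<150: continue
        j=hull_iou(p,m,cyl(d,h),c)-c; print(k,np.degrees(np.arctan2(j[1],j[0])),np.hypot(*j),m.sum())
    if n=="top": cv2.imwrite(f"pics/{sys.argv[1]}.png",cv2.resize(p["color"][120:280,210:370][:,:,::-1],(560,560),interpolation=cv2.INTER_CUBIC))
E
python3 chk.py t1
```

```text
top tongue -14.779807636161392
jug -0.4439517783490639 0.07045545885461753 473
sugar -58.87579658243869 0.010358518076548395 6903
salt -93.31772041306544 0.07174142950858284 293
pepper 91.98643866310503 0.06778836588619006 281
scene tongue -14.722144082689395
jug 1.0497329348754891 0.06921551638576415 544
sugar 178.9639908545475 0.06797513144584823 425
salt -85.45345993322101 0.0697426965627767 292
pepper 80.3052406411008 0.0719079209344855 310
```

View pics/t1.png

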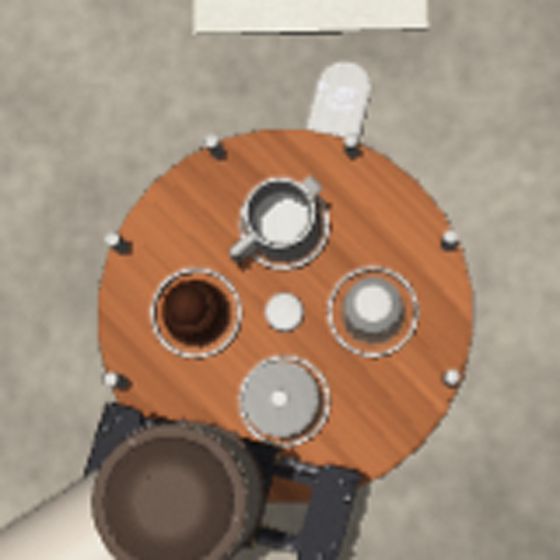

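Request:
apply_moves --steps '[[[0,0.14,-6.33,0,0,0,0.0436],[0,0.14,-6.33,0,0,0,0.0436],[0,0.14,-6.33,0,0,0,0.0436],[0,0.14,-6.33,0,0,0,0.0436],[0,0.07,-4.2,0,0,0,0.029],[0,0.05,-3.2,0,0,0,0.022],[0,0.03,-2.2,0,0,0,0.015],[0,0,0,0,0,0,0],[0,0,0,0,0,0,0]]]'

```text
time_s: 9.15
tcp_pos: [0.468, 0.1178, 0.0685]
ee_rot: [[0.86, -0.511, 0.0], [-0.511, -0.86, 0.0], [0.0, -0.0, -1.0]]
wrist_force: [-0.6, 0.2, -0.6]
gripper_width: 0.005
```

```bash
python3 chk.py t2
```

```text
top tongue -15.173643996893246
jug -13.8648787129363 0.06971084464767047 455
sugar 166.42432392098823 0.0724771786930025 382
salt -106.78311238537391 0.0726153034177036 264
pepper 78.37990514999933 0.06736689844877793 295
scene tongue -14.558574627663178
jug -13.021560102631843 0.06855046305627781 524
sugar 164.7806093723336 0.0684651972311557 433
salt -100.0184435983598 0.06882069287307913 335
pepper 67.71687457942154 0.0745893146178947 314
```

View pics/t2.png

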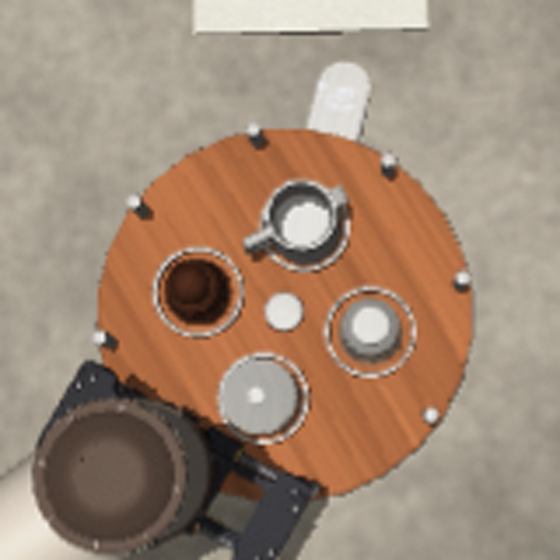

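The jug is within about 1.5° (2 mm) of the tongue line, so I'll back off the peg and lift clear.

Request:
apply_moves --steps '[[[0,-2,6,0,0,0,0],[0,-2,6,0,0,0,0],[0,0,0,0,0,0,0],[0,0,0,-25,0,0,0],[0,0,0,-40,0,0,0],[0,0,0,-50,0,0,0],[0,0,0,-50,0,0,0],[0,-40,0,0,0,0,0],[0,-40,0,0,0,0,0],[0,0,0,0,0,0,0],[0,0,0,0,0,0,0],[0,0,0,0,0,0,0]]]'

```text
time_s: 11.25
tcp_pos: [0.3903, 0.1502, 0.2335]
ee_rot: [[0.859, -0.512, -0.0], [-0.512, -0.859, -0.0], [0.0, 0.0, -1.0]]
wrist_force: [-0.6, -0.3, -0.2]
gripper_width: 0.003
```

```bash
python3 chk.py t3
```

```text
top tongue -15.000284670185213
jug -14.654236221493804 0.07135571430792369 389
sugar 167.3575874443226 0.07210338266142673 361
salt -106.7493537599287 0.07185142904191769 283
pepper 77.85285553506583 0.06748465104074636 295
scene tongue -14.507398609136558
jug -13.019233607824 0.06874110047469732 536
sugar 163.9980567781586 0.0680242585196293 413
salt -99.59903552610332 0.06975930239525717 311
pepper 68.24098172735273 0.07370520678121238 304
```

View pics/t3.png

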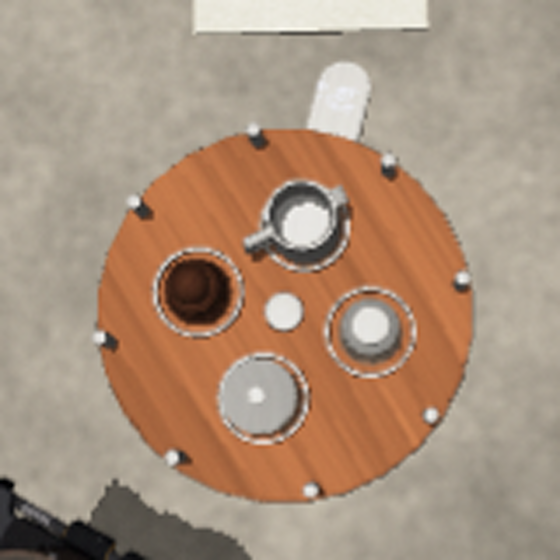

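The view is unchanged: the jug at (305,218) lines up with the tongue, everything stands upright, and the hand is clear.

```bash
python3 -c "
from station import r
r.finish_job()"
```

```text
the job is handed in; nothing more can be done
```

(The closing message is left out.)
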